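# Mount the rotor on the bench spinner and hold it home

## Robot

A 6-joint arm with a two-finger parallel gripper is mounted at the origin on the work surface. World frame = base frame: x ahead of the robot, y to its left, z up, the work surface at z = 0. Lengths are in mm, angles in degrees, forces in N, time in s.
With the tool pointing down it reaches from about 300 to 775 mm from the base axis. Payload 14.6 kg.
Tool frame: the origin (TCP) lies midway between the tips of the shut fingers; the grasp point (between the pads) lies bot.tcp_to_grasp behind it (bot.tcp_to_grasp is the distance from the TCP to the grasp point, in mm); z points along the fingers, y is the line along which they close (so a half turn about z gives the same grasp; the last joint's range is limited). The gripper opens to 85 mm and grips with 20 to 120 N. Pads are 22 mm wide; open, the fingers measure 114 mm over their backs; the gripper's body (76 mm by 85 mm) begins 54 mm behind the grasp point. The pads swing forward as they close: fully open they stand 13 mm farther back than shut.
Start: joints at [-67.472, 17.183, 87.147, -0, 75.671, -3.816], TCP at [244.065, -492.871, 231.281] pointing down, gripper open.
Joint ranges: [-173.82, 173.82], [-45.26, 126.66], [13.44, 144.39], [-59.66, 239.66], [0, 175.72], [-146.38, 146.38]. Speed limits (degrees/s): [127.2, 127.2, 147.25, 180, 180, 180].

## Interface

Orientations are given as a 3x3 rotation matrix whose columns are the frame's x, y, z axes.
In Python, from cell import readout, get_image, job, bot gives the robot as it stands. The module is installed in compiled form; this text tells all that it offers.
- The arm moves only by the tool send_rows, never from a script. Its argument "plan" is a list of rows, each a list of 5 numbers: the shift along the world's x, y, z in cm, then the turn about the world's z in degrees, then the finger opening in cm, from 0 to 8.54. In form: [[tx, ty, tz, yaw, grip], ...]. A call has 1 to 5 rows; each row is the pose to reach, as a shift and turn from the pose commanded when the call began; what a row does not reach only later rows make up. A row lasts 1/10 s, in which the tool goes at most 50 mm and 8.59 degrees, less where a joint would pass 70% of its speed; a pose out of reach is approached as far as the arm can. A call with a gripper value outside its range is refused whole. The fingers move at their own pace and stop on an object; the grip force is fixed at half the most. Time passes only in rows, so rows that repeat a pose let the fingers close. It gives the time, the measured TCP pose, the force, the opening and the grip force at its end, in the units of the state.
- readout.get_state(): the state, without advancing time (a new reading comes with each control period).
- get_image(name): name is "side" or "top" or "wrist"; returns a dict with "color" (420x560x3 uint8, red, green, blue), "range_z" (420x560 float32, mm along the optical axis (not along the pixel's ray), 0 where there is no reading), "mtx" (3x3 intrinsics, pixels), "k1" (the pictures are not rectified: a ray, as slopes to the right and down, at radius r is drawn at 1 + k1 r^2 times it, then the intrinsics apply), "R" (3x3) and "t" (3): a world point X has camera coordinates R X + t. Camera axes: x right, y down, z forward; pixel columns grow to the right and rows downward; lengths in mm; the calibration is good to about 2 mm. A picture is of the moment at which its call begins.
- job.finish_job(): hands the job in; it is judged then, once.
The state is a dict: "t": time; "joint_positions": joint angles; "qvel": joint speeds; "joint_torque": joint torques, N m; "ee_pos": TCP position; "ee_rot": TCP orientation; "contact_force": force on the tool from outside, world axes, zero at the start; "torque": the same for the moment, N m; "grip_width": finger opening in mm; "grasp_force": force on a finger pad.
Only numpy, scipy, OpenCV 4.12 (cv2) and the standard library are available. Lean on these libraries where they do the work, as an engineer would, in place of code of your own. Each camera call takes 0.05 s, during which the arm holds its last target. There are 200 camera calls.

## Task

Slide the spinner's flat cover fully open, then pick up the rotor by its wing grip, set it on the drive spindle in the bowl, turn it until the splines mesh and slide it down. Press it fully home against the spring collar and finish still holding it pressed down there, without letting go. Do not tip the rotor over or disturb the other things on the bench.

Things in the scene. Friction and masses are not known exactly. Their poses are not given: they have to be found in the camera images.
- spinner: fixed white housing of the bench spinner, 190 mm (x) by 310 mm (y), 85 mm high, origin under its centre, z up. A square bowl 120 mm wide and 55 mm deep is let into its +y half, centred at y +75 mm; the -y half is a closed deck. Two cover guides stand 7 mm above the housing along its long edges
- cover (a joint): opening of the smoked flat cover, m: 0 = shut over the bowl, 0.145 = fully open (end stop), over the closed deck. Slides with about 1.5 N of friction and stays where it is left; starts 0 to 0.035 open. The plate is 150 mm (x) by 136 mm (y), 5 mm thick, its top 91.5 mm above the bench
- cover_grip (a point): centre of the black upright grip bar on the middle of the cover: 12 mm thick along y (the slide direction), 50 mm long along x, 30 mm tall; this point is 106.5 mm above the bench, the bar's top 121.5 mm. Axes as the spinner's, z up. The cover opens towards this point's -y and carries the point with it
- drive (a point): on the axis of the steel spindle in the bowl's centre, at its shoulder (40 mm above the bench), z up. Four splines in a cross along this point's x and y: 4.4 mm wide, reaching 11 mm out and 22 mm up (top 4.7 mm bevelled to a ridge); then an 8.8 mm round pilot pin, tapering from 26 mm up to its tip at 32 mm. The spindle turns only against about 0.2 N m of friction
- collar (a joint): travel of the spring collar, a 38 mm disc round the spindle, m: 0 = up (its top 6 mm above point drive), 0.006 = pressed flush with the shoulder. Starts to yield at about 6 N, takes about 10 N to press fully; springs back up, and lifts an unpressed rotor
- rotor_grip (a point): centre of the rotor's upright white wing grip, which is 38 mm long along x, 14 mm thick along y (pinch it across y), 44 mm tall. It stands on top of a round black disc of 80 mm diameter and 10 mm thickness, whose top is 22 mm below this point. z up. The rotor weighs about 0.2 kg and starts standing on the bench
- rotor_hub (a point): centre of the underside of the rotor's square hub (40 mm wide, 34 mm high below the disc), on its axis, 66 mm below rotor_grip, same axes. In it is a cross-shaped socket 34 mm deep, open below, slots 7 mm wide along x and y: it fits the splines in any of four positions a quarter turn apart. Fully home when this point is at point drive
- tube_rack: yellow microtube rack, 90 x 120 x 30 mm, origin under its centre; bystander
- jar: amber jar, 56 mm diameter, 70 mm tall, origin under its centre; bystander
- tip_box: clear box 85 x 120 x 50 mm, origin under its centre; bystander
- stray_tube: microtube lying on the bench, 40 mm long, 14 mm wide, origin under its middle; bystander
- marker: marker pen lying on the bench, 135 mm long along x from -45 to +90 mm, 13 mm thick; bystander
Mind the look-alikes: they are no part of the job. Leave any purple or red look-alike of the part that bears rotor_grip alone.

How it is judged:
By the outcome, as a careful person would: the job done as asked, in the order asked, and still so for the second after the job is handed in, while the arm keeps its last pose, push and grip.
It also fails if it takes over 54 s, if anything falls off the work surface, if the arm or the gripper's body presses on something with over 40 N, if the wrist force passes 120 N, or if a joint passes its speed limit or range.

## Working session

There is one attempt and no reset: what is moved stays moved. The work goes in short steps, Python scripts to look and compute and a tool call to move; the robot and the scene stay as the last step left them, time stands still between calls to the robot, and variables do not carry over. Pictures are saved under pics/ and viewed, at most 10 in all, crops included, and the job is handed in when it is done.

Besides the shell and the picture viewer there is one more tool, called after "Call:" as name([rows], argument=value, ...), one row to a line, values as JSON. send_rows: Moves the arm, as the interface text tells. Its arguments: {"type":"object","properties":{"plan":{"type":"array","items":{"type":"array","items":{"type":"number"}}}},"required":["plan"]}

```bash
mkdir -p pics; cat > h.py <<'E'
import numpy as np, cv2
from cell import readout, get_image, job, bot
def grab(n):
    d=get_image(n); d['n']=n; return d
def save(d,f): cv2.imwrite('pics/'+f,cv2.cvtColor(d['color'],cv2.COLOR_RGB2BGR))
def rays(d,uv):
    uv=np.asarray(uv,float).reshape(-1,1,2)
    s=cv2.undistortPoints(uv,np.array(d['mtx'],float),np.array([d['k1'],0,0,0,0.])).reshape(-1,2)
    return np.c_[s,np.ones(len(s))]
def onplane(d,uv,z):
    R=np.array(d['R']);t=np.array(d['t']);c=-R.T@t
    w=rays(d,uv)@R
    return c+w*((z-c[2])/w[:,2])[:,None]
def cloud(d):
    h,w=d['range_z'].shape
    vv,uu=np.mgrid[:h,:w]
    r=rays(d,np.c_[uu.ravel(),vv.ravel()])*d['range_z'].reshape(-1,1)
    P=(r-np.array(d['t']))@np.array(d['R'])
    P[d['range_z'].ravel()==0]=np.nan
    return P.reshape(h,w,3)
E
python3 - <<'E'
from h import *
s=readout.get_state(); print(s['t'],s['ee_pos'],s['grip_width'],s['contact_force'],bot.tcp_to_grasp); print(np.round(s['ee_rot'],3))
for n in('top','side'):
    d=grab(n); save(d,n+'0.png'); np.savez(n+'0.npz',**d); print(n,-np.array(d['R']).T@d['t'],d['k1'])
E
```

```text
0.0 [ 243.97805113 -492.64984282  230.67258474] 85.36502717793269 [0.18347416 0.91873127 0.31006726] 18.700000000000003
[[ 0.896  0.444 -0.   ]
 [ 0.444 -0.896  0.001]
 [ 0.    -0.001 -1.   ]]
top [ 227.79678672   -6.54998595 1473.28614985] -0.19420112857534064
side [ 461.85721681 -863.9383141  1042.55145801] -0.07930668886861864
```

View pics/top0.png

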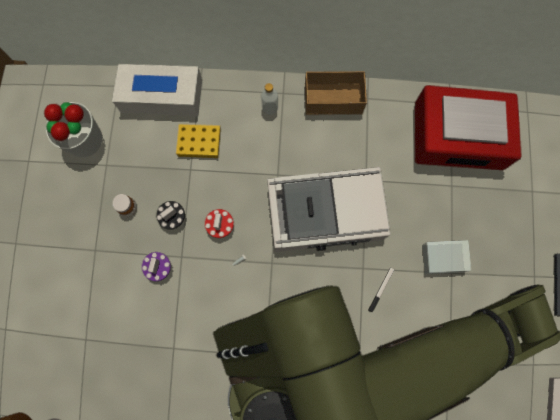

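View pics/side0.png

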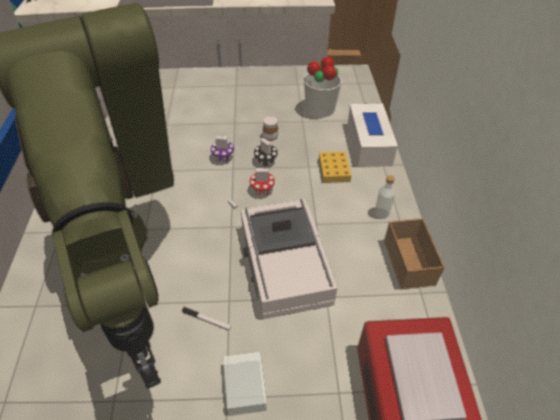

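The top view shows the spinner at (328,208), with the cover over its left (+y) half and the grip bar at (310,206). The black rotor is at (171,215), the red look-alike at (219,223) and the purple one at (157,267). Next I measure.

```bash
python3 - <<'E'
from h import *
def rect(P): 
    r=cv2.minAreaRect(P[:,:2].astype(np.float32)); b=cv2.boxPoints(r); return np.round(r[0],1),np.round(r[1],1),round(r[2],1)
for n in('top','side'):
    d=dict(np.load(n+'0.npz')); C=cloud(d); col=d['color'].astype(int); Z=C[...,2]
    hsv=cv2.cvtColor(d['color'],cv2.COLOR_RGB2HSV)
    box=lambda x0,x1,y0,y1:(C[...,0]>x0)&(C[...,0]<x1)&(C[...,1]>y0)&(C[...,1]<y1)
    if n=='top':
        uv=[(328,208),(310,206),(171,215),(219,223),(240,260),(381,290),(357,200)]
    else: uv=[(285,255),(282,226),(265,150),(262,181),(233,204),(205,318),(290,270)]
    for u,v in uv: print(n,(u,v),np.round(C[v,u],1))
E
```

```text
top (328, 208) [ 514.1 -106.8   93.8]
top (310, 206) [511.2 -57.9 119.2]
top (171, 215) [474.7 316.8  59.8]
top (219, 223) [459.7 181.6  69.4]
top (240, 260) [369.9 122.7   9.3]
top (381, 290) [ 310.6 -269.4   13.6]
top (357, 200) [ 542.3 -184.1   86.9]
side (285, 255) [ 518.4 -139.2   84.6]
side (282, 226) [514.2 -62.4 110.6]
side (265, 150) [478.  316.5  56.4]
side (262, 181) [465.1 177.8  48. ]
side (233, 204) [374.2 117.1  12. ]
side (205, 318) [ 312.1 -273.1   12. ]
side (290, 270) [ 528.1 -188.9   87.5]
```

```bash
python3 - <<'E'
from h import *
def rect(d,m,z):
    c,_=cv2.findContours(m.astype(np.uint8),cv2.RETR_EXTERNAL,cv2.CHAIN_APPROX_NONE)
    c=max(c,key=cv2.contourArea); P=onplane(d,c.reshape(-1,2),z)
    r=cv2.minAreaRect(P[:,:2].astype(np.float32)); return np.round(r[0],1),np.round(r[1],1),round(r[2],1)
for n in('top','side'):
    d=dict(np.load(n+'0.npz')); C=cloud(d); Z=C[...,2]; V=d['color'].max(2); S=d['color'].max(2).astype(int)-d['color'].min(2)
    box=lambda x0,x1,y0,y1:(C[...,0]>x0)&(C[...,0]<x1)&(C[...,1]>y0)&(C[...,1]<y1)
    print(n,'housing',rect(d,box(380,650,-290,80)&(Z>70),92))
    m=box(380,650,-290,80)&(V<45)&(Z>75); print('bar',rect(d,m,121.5),m.sum())
    m=box(440,590,-160,40)&(V<110)&(Z>75); print('cover',rect(d,m,91.5),m.sum())
    b=box(425,525,265,365)
    print('rotor all',rect(d,b&(Z>25),44)); 
    m=b&(V>130)&(Z>50); print('wing',rect(d,m,88),m.sum(), np.nanpercentile(Z[m],[5,50,95]))
    m=b&(V<70)&(Z>25); print('disc',rect(d,m,44),m.sum())
    im=d['color']
    for nm,u in {'top':[('sp',(328,208)),('ro',(171,215))],'side':[('sp',(285,255)),('ro',(265,150))]}[n]:
        r=75 if nm=='sp' else 32
        cr=im[u[1]-r:u[1]+r,u[0]-r:u[0]+r]; cr=cv2.resize(cr,(380,290) if 0 else (390,390),interpolation=cv2.INTER_CUBIC)
        np.save(f'c_{n}_{nm}.npy',cr)
a=[np.load(f'c_{n}_{k}.npy') for n in('top','side') for k in('sp','ro')]
cv2.imwrite('pics/crop1.png',cv2.resize(np.vstack([np.hstack(a[:2]),np.hstack(a[2:])]),(600,600))[...,::-1])
E
```

```text
top housing (array([ 516.2, -106.6]), array([194.4, 308.2]), 9.7)
bar (array([491. , -60.1]), array([13.2,  7.8]), 3.0) 37
cover (array([510.4, -51.5]), array([166.1, 150.5]), 11.6) 2774
rotor all (array([477.7, 322. ]), array([79.3, 76.1]), 5.8)
wing (array([476.2, 327. ]), array([12.8, 44.9]), 41.4) 76 [51.20715642 88.13600741 94.13082632]
disc (array([466.7, 312.6]), array([48.8, 76.7]), 41.9) 302
side housing (array([ 519.4, -117.7]), array([193.8, 321.3]), 9.7)Traceback (most recent call last):
  File "<stdin>", line 10, in <module>
  File "<stdin>", line 4, in rect
ValueError: max() iterable argument is empty
```

Call:
send_rows([
  [2.5,4.1,0,-4,8.5],
  [5,8.2,0,-8,8.5],
  [7.5,12.3,0,-12,8.5],
  [10,16.4,0,-16.7,8.5],
  [12.5,20.5,0,-16.7,8.5],
])

```text
t: 0.6
ee_pos: [369.6, -286.1, 231.2]
ee_rot: [[0.986, 0.164, -0.0], [0.164, -0.986, 0.0], [-0.0, -0.0, -1.0]]
contact_force: [0.7, -0.6, -0.2]
grip_width: 85.1
grasp_force: 0.0
```

Call:
send_rows([
  [2.5,4.1,0,0,8.5],
  [5,8.2,0,0,8.5],
  [7.5,12.3,0,0,8.5],
  [10,16.4,0,0,8.5],
  [11.5,18.7,0,0,8.5],
])

```text
t: 1.1
ee_pos: [485.0, -98.0, 231.1]
ee_rot: [[0.986, 0.169, -0.0], [0.169, -0.986, 0.0], [-0.0, -0.0, -1.0]]
contact_force: [0.5, -0.9, 0.3]
grip_width: 85.3
grasp_force: 0.0
```

```bash
python3 - <<'E'
from h import *
s=readout.get_state(); print(s['t'],s['ee_pos'],np.round(s['ee_rot'],3).tolist(),s['contact_force'])
d=grab('wrist'); np.savez('w1.npz',**d); print(-np.array(d['R']).T@d['t'])
d2=grab('top');np.savez('top1.npz',**d2)
a=d2['color'][183:247,139:203]
cv2.imwrite('pics/w1.png',np.hstack([cv2.resize(d['color'],(480,360)),cv2.resize(a,(310,360),interpolation=cv2.INTER_CUBIC)])[...,::-1])
E
```

```text
1.1 [485.02688689 -98.02925382 231.10352811] [[0.986, 0.169, -0.0], [0.169, -0.986, 0.0], [-0.0, -0.0, -1.0]] [ 0.46652981 -0.93374586  0.30207352]
[565.08547282 -85.41138581 372.58608801]
```

View pics/w1.png

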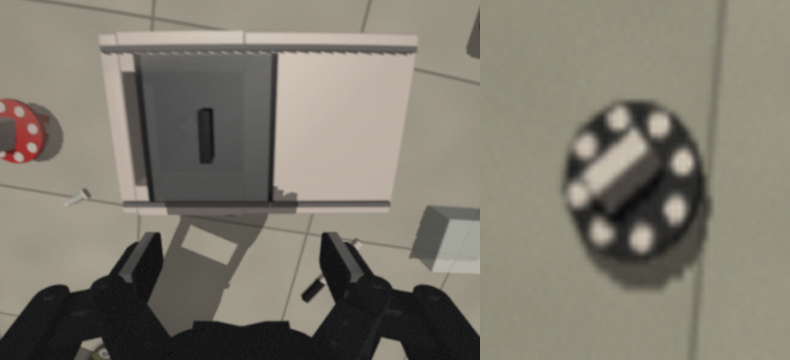

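The wrist view shows the bar at (240,159) in full-size pixels, between the guides and on the dark cover, which is slightly open. The inset shows the rotor with its wing running toward image upper right.

```bash
python3 - <<'E'
from h import *
d=dict(np.load('w1.npz')); C=cloud(d); Z=C[...,2]; V=d['color'].max(2)
def rect(m,z,d=d):
    c,_=cv2.findContours(m.astype(np.uint8),cv2.RETR_EXTERNAL,cv2.CHAIN_APPROX_NONE)
    c=max(c,key=cv2.contourArea); P=onplane(d,c.reshape(-1,2),z)
    r=cv2.minAreaRect(P[:,:2].astype(np.float32)); return np.round(r[0],1),np.round(r[1],1),round(r[2],1)
roi=np.zeros_like(V,bool); roi[110:205,210:270]=1
m=roi&(Z>112); print('bar depth',rect(m,121.5),m.sum(),np.nanmedian(Z[m]), np.nanmean(C[m],0))
m=roi&(V<40); print('bar dark',rect(m,121.5),m.sum())
g=np.zeros_like(V,bool); g[30:255,100:500]=1
m=g&(Z>65); print('housing',rect(m,89),m.sum())
m=g&(Z>65)&(V<105)&(V>=0); m[:62]=0;m[232:]=0; m=cv2.morphologyEx(m.astype(np.uint8),cv2.MORPH_OPEN,np.ones((9,9))); print('cover',rect(m,91.5))
# rotor
d=dict(np.load('top1.npz')); C=cloud(d); Z=C[...,2]; V=d['color'].max(2)
b=np.zeros_like(V,bool); b[190:240,145:198]=1
m=b&(Z>25); print('rotor',rect(m,44,d))
m=b&(Z>70); print('wing depth',rect(m,88,d),m.sum(),np.nanmean(C[m],0),np.nanmedian(Z[m]))
E
```

```text
bar depth (array([514.2, -62.6]), array([49.4, 12.6]), 10.0) 1014 120.19578500249742 [514.69611854 -62.34599562 119.9259526 ]
bar dark (array([516.1, -62. ]), array([48.4, 12.2]), 9.9) 596
housing (array([ 523.1, -110.9]), array([186.7, 302.5]), 9.9) 71892
cover (array([514.4, -61.6]), array([142.9, 137.3]), 9.9)
rotor (array([477.7, 322. ]), array([79.3, 76.1]), 5.8)
wing depth (array([477.3, 322.4]), array([18.8, 38. ]), 45.3) 92 [477.60695728 322.59603939  86.45097141] 87.38551750243039
```

Call:
send_rows([
  [2.9,3.6,0,0,6],
  [2.9,3.6,-4.5,0,6],
  [2.9,3.6,-9,0,6],
  [2.9,3.6,-13.4,0,6],
  [2.9,3.6,-13.4,0,6],
])

```text
t: 1.7
ee_pos: [510.0, -64.9, 92.4]
ee_rot: [[0.986, 0.167, -0.009], [0.167, -0.986, 0.002], [-0.009, -0.003, -1.0]]
contact_force: [-0.7, 0.7, 0.5]
grip_width: 60.0
grasp_force: 0.0
```

Call:
send_rows([
  [0,0,0,0,0.5],
  [0,0,0,0,0.5],
  [0,0,0,0,0.5],
  [0,0,0,0,0.5],
  [0,0,0,0,0.5],
])

```text
t: 2.2
ee_pos: [514.0, -65.1, 99.5]
ee_rot: [[0.986, 0.168, 0.003], [0.168, -0.986, -0.001], [0.003, 0.001, -1.0]]
contact_force: [-2.8, 0.5, 9.9]
grip_width: 10.6
grasp_force: 58.7
```

Call:
send_rows([
  [0,0,0.25,0,0.5],
  [0.34,-1.97,0.25,0,0.5],
  [0.86,-4.93,0.25,0,0.5],
  [1.29,-7.39,0.25,0,0.5],
  [1.55,-8.87,0.25,0,0.5],
])

```text
t: 2.7
ee_pos: [529.3, -154.6, 99.6]
ee_rot: [[0.986, 0.167, 0.002], [0.167, -0.986, 0.001], [0.002, -0.0, -1.0]]
contact_force: [11.8, 3.2, -15.3]
grip_width: 10.9
grasp_force: 62.5
```

Call:
send_rows([
  [0.17,-0.99,0,0,0.5],
  [0.26,-1.48,0,0,0.5],
  [0.34,-1.97,0,0,0.5],
  [0.34,-1.97,0,0,0.5],
])

```text
t: 3.1
ee_pos: [532.7, -173.4, 99.7]
ee_rot: [[0.986, 0.167, 0.002], [0.167, -0.986, 0.0], [0.002, 0.0, -1.0]]
contact_force: [10.9, 0.9, -14.1]
grip_width: 10.3
grasp_force: 62.5
```

Call:
send_rows([
  [0.15,-0.3,-0.15,0,0.5],
  [0.22,-0.6,-0.15,0,0.5],
  [0.27,-0.9,-0.15,0,0.5],
  [0.27,-0.9,-0.15,0,0.5],
])

```text
t: 3.5
ee_pos: [533.7, -179.2, 99.5]
ee_rot: [[0.986, 0.168, -0.003], [0.168, -0.986, 0.006], [-0.002, -0.006, -1.0]]
contact_force: [-15.2, 28.1, 17.2]
grip_width: 10.1
grasp_force: 67.0
```

Call:
send_rows([
  [0.07,-0.4,0,0,0.5],
  [0.14,-0.8,0,0,0.5],
  [0.14,-0.8,0,0,0.5],
])

```text
t: 3.8
ee_pos: [533.8, -179.7, 99.3]
ee_rot: [[0.985, 0.171, -0.01], [0.171, -0.985, 0.018], [-0.006, -0.019, -1.0]]
contact_force: [-31.2, 86.6, 39.8]
grip_width: 10.6
grasp_force: 71.5
```

At the end stop. I back off the push and release.

Call:
send_rows([
  [-0.2,1.2,0,0,0.5],
  [-0.2,1.2,0,0,2],
  [-0.2,1.2,0,0,5],
  [-0.2,1.2,0,0,6],
  [-0.2,1.2,2,0,6],
])

```text
t: 4.3
ee_pos: [533.1, -178.4, 116.6]
ee_rot: [[0.986, 0.167, -0.004], [0.167, -0.986, 0.001], [-0.003, -0.002, -1.0]]
contact_force: [-0.3, 0.3, 0.2]
grip_width: 59.7
grasp_force: 0.0
```

Call:
send_rows([
  [0,0,4,0,6],
  [-0.5,2.5,8,0,8.5],
  [-1.5,7,12,0,8.5],
  [-2.5,11.5,13,0,8.5],
  [-4,15,13,0,8.5],
])

```text
t: 4.8
ee_pos: [494.4, -27.3, 250.7]
ee_rot: [[0.986, 0.166, 0.004], [0.166, -0.986, -0.0], [0.004, 0.001, -1.0]]
contact_force: [0.7, 0.7, 0.4]
grip_width: 85.0
grasp_force: 0.0
```

```bash
python3 - <<'E'
from h import *
s=readout.get_state(); print(s['t'],s['ee_pos'],np.round(s['ee_rot'],3).tolist(),s['contact_force'])
d=grab('wrist'); np.savez('w2.npz',**d); save(d,'w2.png'); print(-np.array(d['R']).T@d['t'])
E
```

```text
4.8 [494.44407695 -27.31201014 250.69448588] [[0.986, 0.166, 0.004], [0.166, -0.986, -0.0], [0.004, 0.001, -1.0]] [0.66880261 0.70668721 0.41549447]
[573.92805643 -14.84468988 392.54816232]
```

View pics/w2.png

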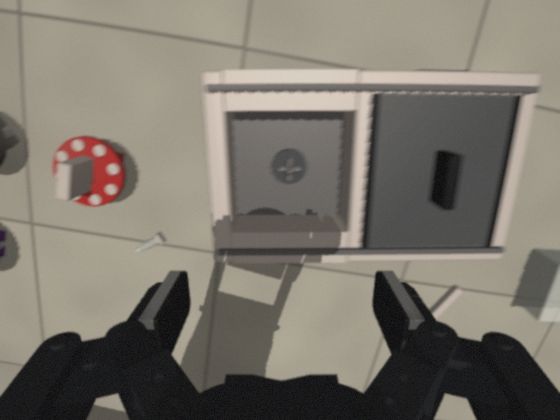

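The cover is fully open (plate over the right half) and the spindle with its cross is at (289,166). I measure it and take a closer look.

```bash
python3 - <<'E'
from h import *
d=dict(np.load('w2.npz')); V=d['color'].max(2)
print(np.round(onplane(d,[(289,166),(280,210)],46),1), np.round(d['R'][2],3), d['mtx'][0,0])
C=cloud(d); print(np.round(C[150:182:4,289],0).tolist())
E
```

```text
[[509.1 -35.3  46. ]
 [458.2 -34.1  46. ]] [-0.311 -0.055 -0.949] 325.4241064505132
[[526.0, -32.0, 46.0], [522.0, -33.0, 44.0], [519.0, -33.0, 56.0], [515.0, -34.0, 57.0], [512.0, -34.0, 62.0], [509.0, -35.0, 68.0], [503.0, -36.0, 57.0], [499.0, -37.0, 59.0]]
```

Call:
send_rows([
  [-0.4,-0.9,-4.5,0,8.5],
  [-0.4,-0.9,-9,0,8.5],
  [-0.4,-0.9,-12.5,0,8.5],
  [-0.4,-0.9,-12.5,0,8.5],
  [-0.4,-0.9,-12.5,0,8.5],
])

```text
t: 5.35
ee_pos: [490.6, -37.7, 124.4]
ee_rot: [[0.986, 0.167, 0.0], [0.167, -0.986, -0.0], [0.0, 0.0, -1.0]]
contact_force: [0.6, 0.1, 0.4]
grip_width: 85.0
grasp_force: 0.0
```

```bash
python3 - <<'E'
from h import *
s=readout.get_state(); print(s['t'],s['ee_pos'])
d=grab('wrist'); np.savez('w3.npz',**d); 
cv2.imwrite('pics/w3.png',cv2.resize(d['color'][130:290,190:390],(800,600)[:1]+(600,) if 0 else (750,600),interpolation=cv2.INTER_CUBIC)[...,::-1])
E
```

```text
5.35 [490.61665279 -37.67462692 124.35483525]
```

View pics/w3.png

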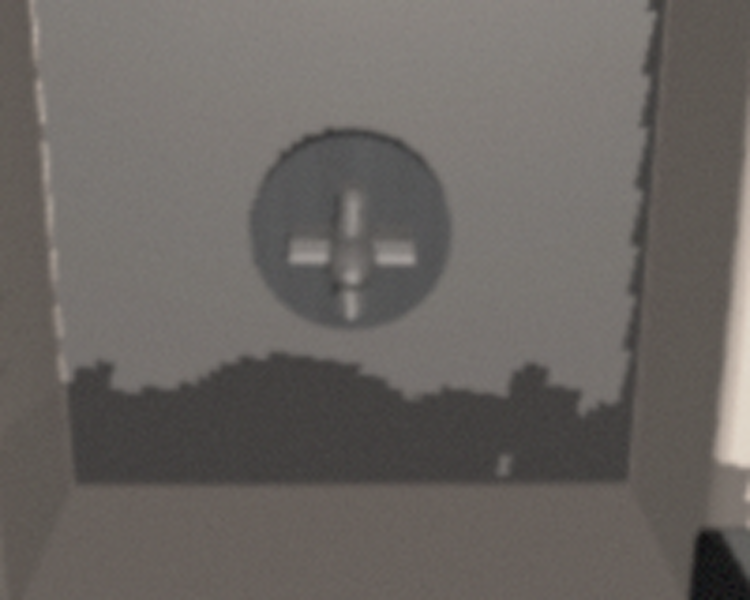

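The spline arm ends are at crop pixels (288,252), (416,252), (352,190) and (350,322). The collar circle centre is at (350,228).

```bash
python3 - <<'E'
from h import *
d=dict(np.load('w3.npz'))
f=lambda l:np.array(l)/3.75+[190,130]-.37
a=onplane(d,f([(288,250),(416,250),(352,190),(350,322)]),61); print(np.round(a,1))
for p,q in((0,1),(2,3)): v=a[q]-a[p]; print((a[p]+a[q])[:2]/2,np.hypot(*v[:2]),np.degrees(np.arctan2(v[1],v[0])))
c=onplane(d,f([(350,228),(250,228),(450,228),(350,128),(350,328)]),46); print(np.round(c,1))
# ellipse fit on collar
V=cv2.GaussianBlur(d['color'],(0,0),1)[...,0].astype(float)
E
```

```text
[[509.2 -26.2  61. ]
 [513.  -48.3  61. ]
 [521.7 -35.4  61. ]
 [497.8 -39.2  61. ]]
[511.07426671 -37.26003851] 22.402116875415178 -80.32828804609187
[509.75116429 -37.30701331] 24.169556979492967 -171.01902343188405
[[510.9 -37.   46. ]
 [507.7 -18.6  46. ]
 [514.  -55.5  46. ]
 [529.5 -33.8  46. ]
 [491.3 -40.4  46. ]]
```

Call:
send_rows([
  [0,0,4.5,0,7],
  [0,1.5,9,-6,7],
  [-0.2,5.5,10,-14,7],
  [-0.4,9.5,10,-22,7],
  [-0.6,14,10,-30,7],
])

```text
t: 5.9
ee_pos: [484.8, 101.1, 226.5]
ee_rot: [[0.938, -0.346, 0.005], [-0.346, -0.938, 0.001], [0.005, -0.002, -1.0]]
contact_force: [1.2, 0.7, -0.2]
grip_width: 70.3
grasp_force: 0.0
```

Call:
send_rows([
  [-0.2,4.5,0,-8,7],
  [-0.4,9,0,-16,7],
  [-0.5,13.5,0,-24,7],
  [-0.6,18,0,-24.4,7],
  [-0.7,21.9,0,-24.4,7],
])

```text
t: 6.4
ee_pos: [501.8, 205.1, 219.4]
ee_rot: [[0.764, -0.645, -0.01], [-0.644, -0.763, 0.05], [-0.04, -0.032, -0.999]]
contact_force: [0.0, 0.5, 0.2]
grip_width: 70.3
grasp_force: 0.0
```

Call:
send_rows([
  [0,0,0,0,7],
  [0,0,0,0,7],
])

```text
t: 6.6
ee_pos: [501.2, 204.7, 218.3]
ee_rot: [[0.764, -0.646, -0.012], [-0.644, -0.763, 0.05], [-0.041, -0.03, -0.999]]
contact_force: [-0.3, -1.0, -0.3]
grip_width: 70.1
grasp_force: 0.0
```

```bash
python3 - <<'E'
from h import *
s=readout.get_state(); print(s['t'],s['ee_pos'],np.round(s['ee_rot'],3).tolist(),s['joint_positions'])
d=grab('wrist'); np.savez('w4.npz',**d); save(d,'w4.png')
E
```

```text
6.6 [501.22755949 204.67405751 218.32475433] [[0.764, -0.646, -0.012], [-0.644, -0.763, 0.05], [-0.041, -0.03, -0.999]] [ 17.01145239  16.50451333  89.83140614   3.04720507  73.51378335
 146.34303844]
```

View pics/w4.png

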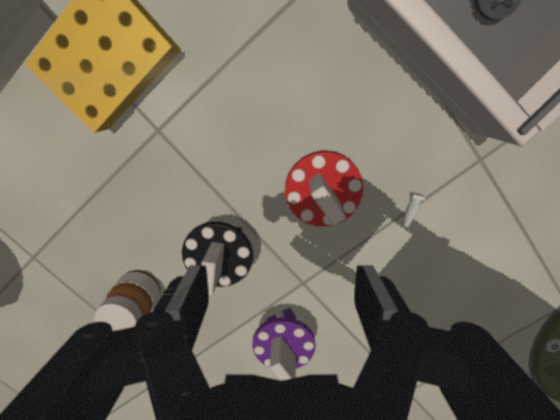

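The wrist view shows the black rotor at (217,250). Joint 6 has hit its range limit, so I use the opposite grasp (+180°) and unwind while moving back up.

Call:
send_rows([
  [0,0,0,8,7],
  [0,0,0,16.5,7],
  [0,0,0,25,7],
  [0,0,0,33.5,7],
  [0,0,0,42,7],
])

```text
t: 7.15
ee_pos: [501.0, 204.9, 218.3]
ee_rot: [[0.998, 0.037, -0.043], [0.039, -0.999, 0.028], [-0.042, -0.03, -0.999]]
contact_force: [-0.7, -0.1, 0.4]
grip_width: 70.1
grasp_force: 0.0
```

Call:
send_rows([
  [0,0,0,8.5,7],
  [0,0,0,17,7],
  [0,0,0,25.5,7],
  [0,0,0,34,7],
  [0,0,0,42,7],
])

```text
t: 7.65
ee_pos: [501.0, 204.9, 218.2]
ee_rot: [[0.716, 0.696, -0.051], [0.697, -0.717, -0.008], [-0.042, -0.03, -0.999]]
contact_force: [0.2, -0.3, -0.5]
grip_width: 69.8
grasp_force: 0.0
```

Call:
send_rows([
  [0,0,0,8.5,7],
  [0,0,0,17,7],
  [0,0,0,25.5,7],
  [0,0,0,34,7],
  [0,0,0,42,7],
])

```text
t: 8.15
ee_pos: [501.0, 204.9, 218.3]
ee_rot: [[0.066, 0.997, -0.033], [0.997, -0.067, -0.04], [-0.042, -0.03, -0.999]]
contact_force: [0.4, 0.6, 0.0]
grip_width: 69.8
grasp_force: 0.0
```

Call:
send_rows([
  [0,0,0,8.5,7],
  [0,0,0,17,7],
  [0,0,0,25.5,7],
  [0,0,0,34,7],
  [0,0,0,42,7],
])

```text
t: 8.65
ee_pos: [501.0, 204.9, 218.3]
ee_rot: [[-0.618, 0.786, 0.002], [0.785, 0.617, -0.052], [-0.042, -0.03, -0.999]]
contact_force: [0.2, -0.5, -0.1]
grip_width: 69.7
grasp_force: 0.0
```

Call:
send_rows([
  [-0.8,3.9,0,3,7],
  [-1.6,7.8,0,7,7],
  [-2.4,11.7,0,7,7],
  [-2.4,11.7,0,7,7],
  [-2.4,11.7,0,7,7],
])

```text
t: 9.15
ee_pos: [476.9, 322.4, 218.0]
ee_rot: [[-0.706, 0.708, 0.008], [0.707, 0.705, -0.051], [-0.042, -0.031, -0.999]]
contact_force: [-0.4, -0.3, -0.0]
grip_width: 70.2
grasp_force: 0.0
```

```bash
python3 - <<'E'
from h import *
s=readout.get_state(); print(s['t'],s['ee_pos'],np.round(s['ee_rot'],3).tolist(),np.round(s['joint_positions'],1))
d=grab('wrist'); np.savez('w5.npz',**d); save(d,'w5.png')
E
```

```text
9.15 [476.86050797 322.42673955 217.9896461 ] [[-0.706, 0.708, 0.008], [0.707, 0.705, -0.051], [-0.042, -0.031, -0.999]] [ 31.6  21.8  82.9  -2.8  76.5 -12.6]
```

View pics/w5.png

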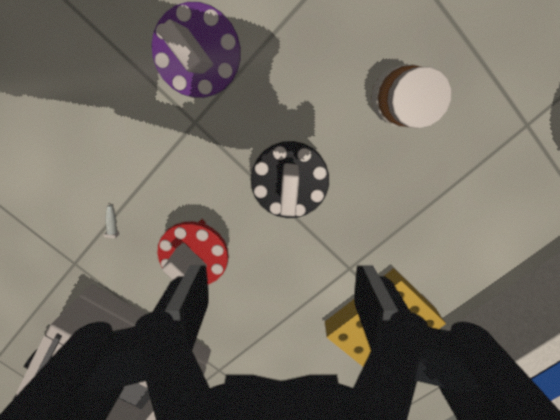

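The black rotor's disc is centred near (290,180), with the bright wing top at about (289,190) running along image vertical. The fingers will clear the neighbours.

```bash
python3 - <<'E'
from h import *
d=dict(np.load('w5.npz')); C=cloud(d); Z=C[...,2]; V=d['color'].max(2)
def cont(m):
    c,_=cv2.findContours(m.astype(np.uint8),cv2.RETR_EXTERNAL,cv2.CHAIN_APPROX_NONE); return max(c,key=cv2.contourArea).reshape(-1,2)
g=np.zeros_like(V,bool); g[130:230,240:345]=1
P=onplane(d,cont(g&(Z>25)),44)[:,:2].astype(np.float32); print('disc',cv2.minEnclosingCircle(P))
for lo in(75,80,84):
    m=g&(Z>lo); P=onplane(d,cont(m),88)[:,:2].astype(np.float32); print('wing',lo,m.sum(),cv2.minAreaRect(P),np.nanmean(C[m],0))
ys,xs=np.nonzero(g&(V>150)&(Z>70)); m=g&(V>150)&(Z>70)
P=onplane(d,cont(m),88)[:,:2].astype(np.float32); print('white',m.sum(),cv2.minAreaRect(P))
E
```

```text
disc ((479.59576416015625, 320.6111145019531), 40.082763671875)
wing 75 694 ((479.03350830078125, 321.8136291503906), (13.8207368850708, 40.504371643066406), 40.85610580444336) [479.14925272 321.67951397  86.42183793]
wing 80 671 ((479.49053955078125, 321.2851867675781), (13.8207368850708, 39.10704803466797), 40.85610580444336) [479.51747565 321.24556452  86.72503448]
wing 84 651 ((479.88140869140625, 320.8727111816406), (13.799779891967773, 37.962223052978516), 40.91765213012695) [479.8548695  320.86822689  86.86232164]
white 570 ((480.06365966796875, 320.474609375), (13.637977600097656, 36.13085174560547), 41.58535385131836)
```

Call:
send_rows([
  [0.27,-0.25,-2,-4,7],
  [0.27,-0.25,-6,-4,7],
  [0.27,-0.25,-10,-4,7],
  [0.27,-0.25,-13,-4,7],
  [0.27,-0.25,-15,-4,7],
])

```text
t: 9.7
ee_pos: [479.6, 318.0, 65.9]
ee_rot: [[-0.653, 0.757, 0.002], [0.756, 0.652, -0.053], [-0.042, -0.033, -0.999]]
contact_force: [0.5, -0.1, 1.2]
grip_width: 70.3
grasp_force: 0.0
```

Call:
send_rows([
  [0,0,-0.8,0,7],
  [0,0,-1.5,0,7],
  [0,0,-1.5,0,7],
  [0,0,-1.5,0,5],
])

```text
t: 10.1
ee_pos: [480.3, 319.9, 54.0]
ee_rot: [[-0.654, 0.756, 0.006], [0.755, 0.653, -0.051], [-0.042, -0.029, -0.999]]
contact_force: [1.2, 0.5, -0.4]
grip_width: 56.8
grasp_force: 0.0
```

Call:
send_rows([
  [0,0,0,0,3],
  [0,0,0,0,0.5],
  [0,0,0,0,0.5],
  [0,0,0,0,0.5],
  [0,0,0,0,0.5],
])

```text
t: 10.6
ee_pos: [480.0, 320.0, 53.5]
ee_rot: [[-0.654, 0.756, 0.005], [0.755, 0.654, -0.051], [-0.042, -0.029, -0.999]]
contact_force: [-1.0, 0.0, 6.6]
grip_width: 13.2
grasp_force: 59.7
```

Call:
send_rows([
  [0,0,0.5,0,0.5],
  [0,0,2.5,0,0.5],
  [0,0,6,0,0.5],
  [0,0,10,0,0.5],
  [0,0,13,0,0.5],
])

```text
t: 11.1
ee_pos: [479.8, 319.9, 185.3]
ee_rot: [[-0.654, 0.756, 0.005], [0.755, 0.654, -0.051], [-0.042, -0.029, -0.999]]
contact_force: [0.1, 1.6, -1.4]
grip_width: 13.1
grasp_force: 58.9
```

```bash
python3 - <<'E'
from h import *
s=readout.get_state(); print(s['t'],s['ee_pos'],s['grip_width'],s['grasp_force'],s['contact_force'])
E
```

```text
11.1 [479.79699188 319.94285684 185.33764067] 13.12109888017059 58.8522469997406 [ 0.1071464   1.61677915 -1.37997767]
```

Call:
send_rows([
  [0.2,-3,0.5,-5,0.5],
  [0.5,-7,0.5,-10,0.5],
  [0.8,-11,0.5,-15,0.5],
  [1.1,-15,0.5,-20,0.5],
  [1.4,-19,0.5,-25,0.5],
])

```text
t: 11.6
ee_pos: [493.4, 128.4, 188.0]
ee_rot: [[-0.271, 0.963, -0.018], [0.962, 0.27, -0.049], [-0.042, -0.031, -0.999]]
contact_force: [1.4, -0.1, -1.8]
grip_width: 13.3
grasp_force: 58.8
```

Call:
send_rows([
  [0.4,-4,0,-3,0.5],
  [0.8,-8,0,-6.3,0.5],
  [1.2,-12,0,-6.3,0.5],
  [1.5,-15,0,-6.3,0.5],
  [1.65,-16.8,0,-6.3,0.5],
])

```text
t: 12.1
ee_pos: [510.0, -40.2, 187.9]
ee_rot: [[-0.165, 0.986, -0.023], [0.985, 0.164, -0.046], [-0.042, -0.031, -0.999]]
contact_force: [0.7, 0.4, -1.9]
grip_width: 13.3
grasp_force: 58.8
```

Call:
send_rows([
  [0,0,0,0,0.5],
  [0,0,0,0,0.5],
  [0,0,0,0,0.5],
])

```text
t: 12.4
ee_pos: [510.2, -37.3, 188.0]
ee_rot: [[-0.168, 0.986, -0.023], [0.985, 0.166, -0.046], [-0.042, -0.03, -0.999]]
contact_force: [0.1, -0.8, -1.6]
grip_width: 13.3
grasp_force: 58.8
```

```bash
python3 - <<'E'
from h import *
s=readout.get_state(); print(s['t'],s['ee_pos'],np.round(s['ee_rot'],3).tolist(),s['grip_width'],s['contact_force'])
d=grab('wrist'); np.savez('w6.npz',**d)
a=grab('side'); np.savez('s6.npz',**a); b=grab('top'); np.savez('t6.npz',**b)
c=a['color'][180:300,215:345]; e=b['color'][155:255,260:395]
cv2.imwrite('pics/w6.png',np.hstack([cv2.resize(d['color'],(420,560)[::-1] if 0 else (400,300)),cv2.resize(c,(400,300),interpolation=cv2.INTER_CUBIC)])[...,::-1])
E
```

```text
12.4 [510.17258622 -37.28351014 187.96015076] [[-0.168, 0.986, -0.023], [0.985, 0.166, -0.046], [-0.042, -0.03, -0.999]] 13.295405872750058 [ 0.06664285 -0.79048554 -1.62623546]
```

View pics/w6.png

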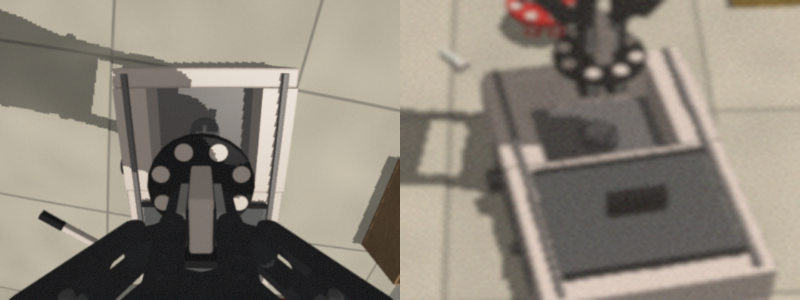

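The rotor is held upright over the bowl. In the wrist view the disc is centred near (282,245) in full-size pixels, and the collar peeks out behind it at (285,175). I check its tilt and centre.

```bash
python3 - <<'E'
from h import *
s=readout.get_state(); print(s['ee_pos'])
d=dict(np.load('w6.npz')); C=cloud(d).reshape(-1,3)
m=(np.abs(C[:,2]-178)<9)&(np.hypot(C[:,0]-510,C[:,1]+37)<46)
P=C[m]
for i in range(4):
    A=np.c_[P[:,:2]-[510,-37],np.ones(len(P))]; k=np.linalg.lstsq(A,P[:,2],rcond=None)[0]; r=P[:,2]-A@k; P=P[np.abs(r)<2.5]
print(len(P),k,r.std())
V=d['color'].max(2)
M=m.reshape(V.shape)
# disc upper rim arc circle fit
c,_=cv2.findContours(M.astype(np.uint8),cv2.RETR_EXTERNAL,cv2.CHAIN_APPROX_NONE); c=max(c,key=cv2.contourArea).reshape(-1,2)
c=c[c[:,1]<250]; Q=onplane(d,c,k[2])[:,:2]
from scipy.optimize import least_squares
f=least_squares(lambda p:np.hypot(*(Q-p[:2]).T)-40,[510,-37],loss='soft_l1'); print('disc c',f.x,np.abs(f.fun).mean())
E
```

```text
[510.24733096 -37.35864147 187.99912158]
9473 [-2.80744133e-02 -1.06157459e-02  1.78247237e+02] 0.8874109582725738
disc c [509.01726262 -37.66694402] 5.96084375313
```

```bash
python3 - <<'E'
from h import *
from scipy.optimize import least_squares
d=dict(np.load('w6.npz')); C=cloud(d); Z=C[...,2]
M=((Z>165)&(Z<230)).astype(np.uint8)
Q=[]
for u in range(225,345,2):   # topmost disc pixel per column (far rim)
    r=np.nonzero(M[150:260,u])[0]
    if len(r): Q.append((u,150+r[0]-.5))
for v in range(205,255,3):
    r=np.nonzero(M[v,190:380])[0]
    if len(r): Q+= [(190+r[0]-.5,v),(190+r[-1]+.5,v)]
pts=np.array(Q)
W=onplane(d,pts,178.2)
W=onplane(d,pts,178.2)[:,:2]
f=least_squares(lambda p:np.hypot(*(W-p[:2]).T)-40,[510,-37],loss='soft_l1'); print('disc c',f.x,np.median(np.abs(f.fun)),len(W))
# wing top center
m=(Z>212)&(Z<232); m[:, :260]=0; m[:,305:]=0; m[:220]=0
ys,xs=np.nonzero(m); print(m.sum(),np.nanmean(C[m],0), xs.min(),xs.max(),ys.min(),ys.max())
E
```

```text
disc c [508.80043856 -36.76573755] 0.4447594972216855 94
3598 [509.79610742 -33.84881758 221.4233327 ] 260 304 265 353
```

Call:
send_rows([
  [0.23,0,-1.5,0,0.5],
  [0.23,0,-3,0,0.5],
  [0.23,0,-4.5,0,0.5],
  [0.23,0,-5.7,0,0.5],
  [0.23,0,-5.7,0,0.5],
])

```text
t: 13.05
ee_pos: [511.9, -37.7, 129.6]
ee_rot: [[-0.167, 0.986, -0.025], [0.985, 0.166, -0.046], [-0.041, -0.033, -0.999]]
contact_force: [0.4, 0.8, -1.9]
grip_width: 13.6
grasp_force: 58.7
```

Call:
send_rows([
  [0,0,-0.3,0,0.5],
  [0,0,-0.6,0,0.5],
  [0,0,-0.9,0,0.5],
  [0,0,-0.9,0,0.5],
])

```text
t: 13.45
ee_pos: [512.5, -38.1, 121.9]
ee_rot: [[-0.167, 0.986, -0.023], [0.985, 0.166, -0.046], [-0.042, -0.03, -0.999]]
contact_force: [0.2, 0.1, -1.9]
grip_width: 13.4
grasp_force: 58.7
```

Call:
send_rows([
  [0,0,-0.15,0,0.5],
  [0,0,-0.3,0,0.5],
  [0,0,-0.3,0,0.5],
])

```text
t: 13.75
ee_pos: [512.4, -38.1, 118.9]
ee_rot: [[-0.167, 0.986, -0.023], [0.985, 0.166, -0.046], [-0.042, -0.031, -0.999]]
contact_force: [-0.2, 1.4, -1.7]
grip_width: 13.3
grasp_force: 58.8
```

Call:
send_rows([
  [0,0,-0.15,0,0.5],
  [0,0,-0.3,0,0.5],
  [0,0,-0.3,0,0.5],
])

```text
t: 14.05
ee_pos: [512.3, -37.9, 115.6]
ee_rot: [[-0.167, 0.986, -0.024], [0.985, 0.166, -0.046], [-0.041, -0.031, -0.999]]
contact_force: [-2.2, 1.1, -3.7]
grip_width: 13.5
grasp_force: 58.7
```

Call:
send_rows([
  [-0.03,0,-0.15,0,0.5],
  [-0.03,0,-0.3,0,0.5],
  [-0.03,0,-0.3,0,0.5],
])

```text
t: 14.35
ee_pos: [512.2, -37.9, 112.8]
ee_rot: [[-0.167, 0.986, -0.023], [0.985, 0.166, -0.046], [-0.042, -0.031, -0.999]]
contact_force: [-1.5, 2.5, -2.0]
grip_width: 13.1
grasp_force: 58.9
```

Call:
send_rows([
  [0,0,-0.2,0,0.5],
  [0,0,-0.4,0,0.5],
  [0,0,-0.4,0,0.5],
])

```text
t: 14.65
ee_pos: [512.1, -37.8, 108.6]
ee_rot: [[-0.167, 0.986, -0.023], [0.985, 0.166, -0.046], [-0.041, -0.031, -0.999]]
contact_force: [-2.9, 4.1, -2.0]
grip_width: 13.5
grasp_force: 59.0
```

Call:
send_rows([
  [-0.03,0.04,-0.2,0,0.5],
  [-0.03,0.04,-0.4,0,0.5],
  [-0.03,0.04,-0.6,0,0.5],
  [-0.03,0.04,-0.6,0,0.5],
])

```text
t: 15.05
ee_pos: [511.9, -37.6, 102.6]
ee_rot: [[-0.167, 0.986, -0.023], [0.985, 0.166, -0.046], [-0.041, -0.031, -0.999]]
contact_force: [-1.3, 4.5, -3.8]
grip_width: 13.3
grasp_force: 58.6
```

Call:
send_rows([
  [0,0,-0.2,0,0.5],
  [0,0,-0.4,0,0.5],
  [0,0,-0.4,0,0.5],
])

```text
t: 15.35
ee_pos: [511.9, -37.6, 99.0]
ee_rot: [[-0.167, 0.986, -0.023], [0.985, 0.165, -0.046], [-0.042, -0.03, -0.999]]
contact_force: [-3.9, 5.6, 0.7]
grip_width: 13.2
grasp_force: 59.4
```

Call:
send_rows([
  [-0.03,0.04,-0.2,0,0.5],
  [-0.03,0.04,-0.4,0,0.5],
  [-0.03,0.04,-0.4,0,0.5],
])

```text
t: 15.65
ee_pos: [511.9, -37.4, 95.4]
ee_rot: [[-0.167, 0.986, -0.022], [0.985, 0.166, -0.047], [-0.042, -0.03, -0.999]]
contact_force: [-4.1, 3.8, 5.0]
grip_width: 13.3
grasp_force: 60.0
```

Call:
send_rows([
  [0,0,-0.15,0,0.5],
  [0,0,-0.25,0,0.5],
  [0,0,-0.25,0,0.5],
])

```text
t: 15.95
ee_pos: [512.0, -37.4, 93.3]
ee_rot: [[-0.167, 0.986, -0.022], [0.985, 0.166, -0.047], [-0.042, -0.029, -0.999]]
contact_force: [-6.3, 4.2, 10.4]
grip_width: 13.5
grasp_force: 60.8
```

Call:
send_rows([
  [-0.04,0.03,-0.1,0,0.5],
  [-0.04,0.03,-0.2,0,0.5],
  [-0.04,0.03,-0.2,0,0.5],
  [-0.04,0.03,-0.2,0,0.5],
])

```text
t: 16.35
ee_pos: [512.1, -37.4, 93.1]
ee_rot: [[-0.167, 0.986, -0.02], [0.985, 0.166, -0.047], [-0.043, -0.028, -0.999]]
contact_force: [-13.4, 3.9, 32.0]
grip_width: 13.3
grasp_force: 63.9
```

```bash
python3 - <<'E'
from h import *
s=readout.get_state(); print(s['t'],s['ee_pos'],s['contact_force'],s['torque'])
d=grab('wrist'); np.savez('w7.npz',**d); C=cloud(d).reshape(-1,3)
P=C[(np.abs(C[:,2]-84)<7)&(np.hypot(C[:,0]-511,C[:,1]+37)<42)]
for i in range(4):
    A=np.c_[P[:,:2]-[510.7,-37.2],np.ones(len(P))]; k=np.linalg.lstsq(A,P[:,2],rcond=None)[0]; r=P[:,2]-A@k; P=P[np.abs(r)<2.5]
print(len(P),k,r.std())
save(d,'w7.png')
E
```

```text
16.35 [512.09965473 -37.35923878  93.13612878] [-13.3983256    3.92131548  31.95932982] [ 0.61246605  2.68817247 -0.09139419]
9544 [-2.95034388e-02 -8.76546830e-03  8.35307657e+01] 0.8952730663153238
```

The rotor is at the hard stop with 32 N. I relax the side load to straighten it a little.

Call:
send_rows([
  [-0.08,0.03,0,0,0.5],
  [-0.16,0.05,0,0,0.5],
  [-0.24,0.05,0,0,0.5],
  [-0.24,0.05,0,0,0.5],
])

```text
t: 16.8
ee_pos: [511.2, -37.2, 93.1]
ee_rot: [[-0.167, 0.986, -0.016], [0.985, 0.166, -0.048], [-0.045, -0.023, -0.999]]
contact_force: [-0.1, 0.3, 20.0]
grip_width: 13.0
grasp_force: 62.2
```

```bash
cat > chk.py <<'E'
from h import *
s=readout.get_state(); print(s['t'],s['ee_pos'],s['contact_force'],s['torque'],s['grasp_force'])
d=grab('wrist'); C=cloud(d).reshape(-1,3)
P=C[(np.abs(C[:,2]-84)<7)&(np.hypot(C[:,0]-511,C[:,1]+37)<42)]
for i in range(4):
    A=np.c_[P[:,:2]-[510.7,-37.2],np.ones(len(P))]; k=np.linalg.lstsq(A,P[:,2],rcond=None)[0]; r=P[:,2]-A@k; P=P[np.abs(r)<2.5]
print(len(P),k,r.std())
save(d,'w8.png')
E
python3 chk.py
```

```text
16.8 [511.24326063 -37.18969189  93.13372306] [-0.07418803  0.33260998 20.00877453] [ 0.07848805 -0.20852793 -0.00140621] 62.15985417366028
9509 [-1.80084596e-02 -1.09639800e-02  8.35030272e+01] 0.8940020125518883
```

View pics/w8.png

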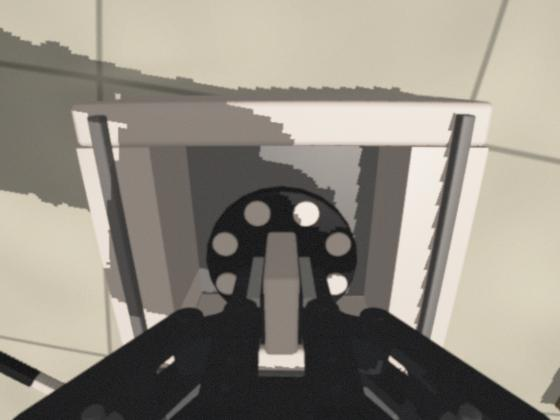

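The view shows the disc centred in the bowl at (282,255), level, deep, and still gripped. I straighten it a bit more and add a little push.

Call:
send_rows([
  [-0.07,0,-0.04,0,0.5],
  [-0.13,-0.04,-0.08,0,0.5],
  [-0.13,-0.04,-0.08,0,0.5],
  [-0.13,-0.04,-0.08,0,0.5],
])

```text
t: 17.25
ee_pos: [510.9, -37.4, 93.1]
ee_rot: [[-0.166, 0.986, -0.013], [0.985, 0.166, -0.048], [-0.045, -0.021, -0.999]]
contact_force: [3.1, 3.8, 23.1]
grip_width: 13.7
grasp_force: 62.6
```

```bash
python3 chk.py; python3 - <<'E'
from h import *
d=grab('top'); C=cloud(d); save(d,'top9.png')
b=d['color'][150:260,110:400]; cv2.imwrite('pics/top9.png',cv2.resize(b,(790,300),interpolation=cv2.INTER_CUBIC)[...,::-1])
E
```

```text
17.25 [510.92910205 -37.36325064  93.05550168] [ 3.07818678  3.76575383 23.05902546] [ 0.6622287  -0.9288237   0.04384333] 62.56395936012268
9517 [-1.33710736e-02 -9.35252700e-03  8.34314653e+01] 0.8936856555502027
```

View pics/top9.png

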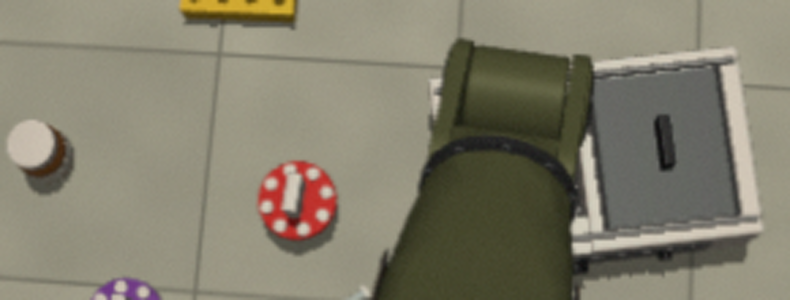

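```bash
python3 -c "
from cell import job; print(job.finish_job())"
```

```text
the job is handed in; nothing more can be done
None
```

The job is handed in at about 17 s: the cover was slid to its end stop, though it may have crept back about 1 mm as I let go. The rotor is meshed on the spindle and held pressed against a hard stop at about 23 N, leaning about 1°.

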